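# Hook a centrifuge lid-lock return spring onto its post with a spring puller

### The arm

A 6-joint arm with a two-finger parallel gripper is mounted at the origin on the work surface. World frame = base frame: x ahead of the robot, y to its left, z up, the work surface at z = 0. Lengths are in m, angles in rad, forces in N, time in s.
With the tool pointing down it reaches from about 0.3 to 0.775 m from the base axis. Payload 14.6 kg.
Tool frame: the origin (TCP) lies at the very end of the fingers, on their centre line; the grasp point (between the pads) lies 19 mm behind it; z points along the fingers, y is the line along which they close (so a half turn about z gives the same grasp; the last joint's range is limited). The gripper opens to 94 mm and grips with 3 to 60 N. Pads are 16 mm wide; open, the fingers measure 119 mm over their backs; the gripper's body (75 mm by 177 mm) begins 78 mm behind the grasp point.
Start: joints at [-1.324, 0.3, 1.521, -0, 1.321, -0.067], TCP at [0.17, -0.523, 0.205] pointing down, gripper open.
Joint ranges: [-3.03, 3.03], [-0.79, 2.21], [0.23, 2.52], [-1.04, 4.18], [0, 3.07], [-2.55, 2.55]. Speed limits (rad/s): [2.22, 2.22, 2.57, 3.14, 3.14, 3.14].

### API

Orientations are given as [roll, pitch, yaw] about the fixed x, y, z axes, in that order (R = Rz(yaw) Ry(pitch) Rx(roll)).
In Python, from station import ctrl gives the robot as it stands.
- The arm moves only by the shell command python3 -m pendant 'ROWS' [OPENING] [FORCE]. ROWS is JSON, a list of rows, each a list of 2 entries, a list of its own where there are three numbers: the shift along the world's x, y, z in cm, then the turn about the world's z in rad. A call has 1 to 20 rows; each row shifts and turns the commanded pose from where the row before left it; what a row does not reach is not made up. A row lasts 1/12 s, in which the tool goes at most 41.7 mm and 7.16 degrees, less where a joint would pass 70% of its speed; a pose out of reach is approached as far as the arm can. A call is refused whole if a number of a shift passes 4.17 or a number of a turn 0.125, either way. A call with a gripper value outside its range is refused whole. OPENING is the opening, from 0 (shut) to 1 (fully open), set as the call begins (- or left out, the last holds). The fingers move at their own pace and stop on an object; FORCE is the grip in N (left out, the last holds). Time passes only in rows, so rows that do not move let the fingers close. It gives the time, the measured TCP pose, the force, the opening and the grip force at its end, in the units of the state.
- ctrl.get_obs(): the state, without advancing time (a new reading comes with each control period).
- ctrl.camera(name): name is "side" or "top"; returns a dict with "color" (420x560x3 uint8, red, green, blue), "intrinsics" (3x3 intrinsics, pixels), "camera_from_world" (4x4, takes a point from world to camera coordinates). Camera axes: x right, y down, z forward; pixel columns grow to the right and rows downward; lengths in m; the calibration is good to about 2 mm. A picture is of the moment at which its call begins. There is no depth.
- ctrl.hand_in(): hands the job in; it is judged then, once.
The state is a dict: "time_s": time; "qpos": joint angles; "joint_vel": joint speeds; "tau": joint torques, N m; "ee_pos": TCP position; "eef_rot": TCP orientation; "force": force on the tool from outside, world axes, zero at the start; "moment": the same for the moment, N m; "grip_width": finger opening in m; "grip_force": force on a finger pad.
Only numpy, scipy, OpenCV 4.12 (cv2) and the standard library are available. Lean on these libraries where they do the work, as an engineer would, in place of code of your own. Each camera call takes 0.05 s, during which the arm holds its last target. There are 200 camera calls.

### The job

Take the blue-handled spring puller from the white tool stand, put its pin down into the orange eye at the free end of the lock plate's return spring, and stretch the spring so that its hook catches round the brass anchor post and stays hooked there. Never touch the spring or its hook with the fingers. Then put the puller back upright in the same hole of the stand that it came from, and let go.

Things in the scene. Friction and masses are not known exactly. Their poses are not given: they have to be found in the camera images.
- puller_grip (a point): Centre of the loose puller's blue square handle (26 x 26 mm, 60 tall; x, y square to its faces, z up the tool). Collar 38 mm wide, underside 35 mm below; pin 9 mm thick, rounded tip 93 mm below. It hangs by the collar in one of 3 through holes, 24 mm wide, 80 mm apart, in a white block 70 x 240 x 66 high. Beside it stand round red and yellow handles, as tall, not to use.
- hook_end: Free end of the level spring, 5 mm wire 30 mm above the table, 18 above a blue plate. Origin: centre of the orange eye, 28 mm clear inside, 38 outside. x points outward from the spring's pivot, 148 mm behind the origin when slack (as at the start); z up. It swings level about the pivot, stays where left, and stretches along x (120 N/m, up to 75 mm).
- hook_seat (a point): Where the post's centre sits when hooked: inside the U-shaped hook, 25 mm behind the eye's centre; axes as hook_end. The U is 20 mm wide, closed towards the eye, with a long bar on +y and a short point on -y ending 29 mm behind the eye's centre. From there to the coil (75 mm behind) the -y side is open for the post to pass in; it faces the post at the start.
- anchor_post (a point): Top centre of the fixed brass post, 10 mm thick, upright, 45 mm above the table, 15 above the wire. It stands 145 mm from the spring's pivot; hooked, the spring is 22 mm stretched. Swing the spring in line with the post while it is stretched 35 to 55 mm, so that the hook's point passes outside the post; then let it draw back to seat, and lift the pin out.
Mind the look-alikes: they are no part of the job. What is shaped like the part that bears puller_grip but turquoise is not meant.

How it is judged:
By the outcome, as a careful person would: the job done as asked, in the order asked, and still so for the second after the job is handed in, with the robot touching nothing.
It also fails if it takes over 59 s, if anything falls off the work surface, if the arm or the gripper's body presses on something with over 40 N, if the wrist force passes 120 N, or if a joint passes its speed limit or range.

## Working session

There is one attempt and no reset: what is moved stays moved. The work goes in short steps, Python scripts to look and compute and a shell command to move; the robot and the scene stay as the last step left them, time stands still between calls to the robot, and variables do not carry over. Pictures are saved under pics/ and viewed, at most 10 in all, crops included, and the job is handed in when it is done.

```bash
mkdir -p pics; cat > h.py <<'E'
import numpy as np, cv2
from station import ctrl
def snap(n):
    c=ctrl.camera(n); return c["color"],np.array(c["intrinsics"]),np.array(c["camera_from_world"])
def ray(K,T,p):
    d=np.linalg.inv(K)@[p[0],p[1],1]; R=T[:3,:3]; return -R.T@T[:3,3],R.T@d
def onz(K,T,p,z):
    o,d=ray(K,T,p); return o+d*(z-o[2])/d[2]
def proj(K,T,P):
    q=K@(T[:3,:3]@np.array(P)+T[:3,3]); return q[:2]/q[2]
def two(r1,r2):
    (a,u),(b,v)=r1,r2; s=np.linalg.lstsq(np.c_[u,-v],b-a,rcond=None)[0]; p,q=a+s[0]*u,b+s[1]*v
    return (p+q)/2,np.linalg.norm(p-q)
def save(n,im): cv2.imwrite("pics/"+n,im[:,:,::-1])
E
python3 - <<'E'
from h import *
a,K,T=snap("top"); b,K2,T2=snap("side")
save("top0.png",a); save("side0.png",b)
np.savez("c0.npz",a=a,b=b,K=K,T=T,K2=K2,T2=T2)
print(ray(K,T,(280,210)),ray(K2,T2,(280,210)),K[0,0],K2[0,0])
E
```

```text
(array([ 0.39662834, -0.02414931,  1.11545414]), array([ 0.11628719, -0.02444685, -0.99292711])) (array([0.35783635, 0.57014277, 0.81243955]), array([ 0.13597888, -0.65004047, -0.74772304])) 507.9276445488947 466.240156846604
```

View pics/top0.png

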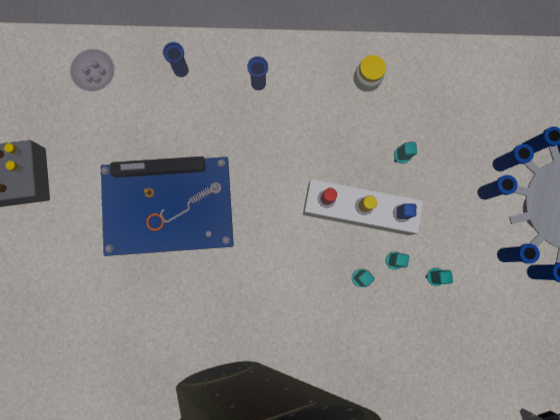

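View pics/side0.png

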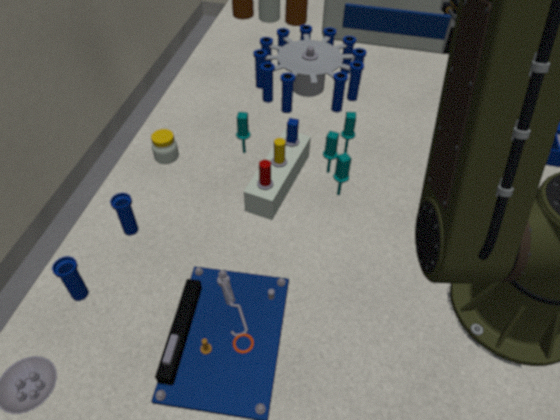

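The top view shows a white stand with red (329,196), yellow (369,203) and blue (407,211) handles. The blue plate has an orange eye (155,222), brass post (149,193) and spring pivot (216,188). There are four turquoise look-alikes at (405,152), (398,260), (363,278) and (440,277). Dark blue round pegs stand at (174,52), (258,67) and on the carousel at right. The blue square handle hanging in the stand at (407,211), side view (293,130), fits the description. I'll confirm it with a crop.

```bash
python3 - <<'E'
from h import *
d=np.load("c0.npz"); a,b,K,T,K2,T2=[d[k] for k in("a","b","K","T","K2","T2")]
r=lambda im,x,y,w,h,s:cv2.resize(im[y:y+h,x:x+w],None,fx=s,fy=s,interpolation=cv2.INTER_CUBIC)
A=r(a,295,170,140,70,5); B=r(a,95,150,140,110,3); C=r(b,240,110,80,110,3)
can=np.zeros((350+0,700,3),np.uint8); 
out=np.zeros((590,700,3),np.uint8); out[:250]=cv2.resize(A,(700,350))[50:300]; out[255:585,:420]=B; out[255:585,425:665]=C
save("crop1.png",out)
def comp(im,lo,hi,box,z,K,T,nm):
    h=cv2.cvtColor(im,cv2.COLOR_RGB2HSV); m=cv2.inRange(h,lo,hi); M=np.zeros_like(m); x,y,w,hh=box; M[y:y+hh,x:x+w]=m[y:y+hh,x:x+w]
    n,_,st,ce=cv2.connectedComponentsWithStats(M)
    for i in range(1,n):
        if st[i,4]>8: print(nm,st[i],ce[i].round(1),onz(K,T,ce[i],z).round(4))
    return M
comp(a,(105,80,40),(130,255,255),(390,195,40,35),.131,K,T,"handle top")
comp(b,(105,80,40),(130,255,255),(280,112,30,40),.101,K2,T2,"handle side")
comp(a,(3,150,120),(17,255,255),(140,205,30,30),.03,K,T,"eye top")
comp(b,(0,120,100),(17,255,255),(225,325,40,40),.03,K2,T2,"eye side")
comp(a,(12,100,60),(30,255,255),(140,180,20,24),.045,K,T,"post top")
comp(b,(10,100,60),(30,255,255),(195,332,20,30),.045,K2,T2,"post side")
print("pivot top",onz(K,T,(216,188),.03), "side",onz(K2,T2,(223,274),.03))
h=cv2.cvtColor(a,cv2.COLOR_RGB2HSV); print(h[203:222:2,397:421:2,2]);
m=cv2.inRange(h,(0,0,120),(180,60,255)) ; 
print(onz(K,T,(329,196),.131),onz(K,T,(369,203),.131))
print(two(ray(K,T,(407,210)),ray(K2,T2,(293,121))))
E
```

```text
handle top [398 204  18  15 227] [407.  210.9] [ 0.5144 -0.2978  0.131 ]
handle side [287 118  11  25 226] [291.9 130.2] [ 0.5171 -0.3058  0.101 ]
eye top [147 214  17  16  67] [154.4 221.9] [0.4935 0.2168 0.03  ]
eye side [233 334  20  19 120] [242.8 343. ] [0.4933 0.2157 0.03  ]
post top [144 189  10   8  64] [148.6 192.2] [0.5551 0.2284 0.045 ]
post side [201 339  10  15 102] [205.3 346.9] [0.5522 0.2448 0.045 ]
pivot top [0.56914701 0.08788214 0.03      ] side [0.57229377 0.0837571  0.03      ]
[[177 177 177 145 142 141 139 144 141 154 177 177]
 [139 114  79  65 128 137 134 129 126 119 174 177]
 [ 84  64  62  68 133 141 138 136 133 122 171 177]
 [ 72  64  63  71 135 144 141 139 135 121 174 178]
 [ 70  62  62  72 139 146 141 140 138 123 174 178]
 [ 69  63  65  76 140 147 145 141 140 124 173 177]
 [ 68  62  65  66 107 112 115 118 120 123 176 178]
 [ 71  66  67  67  67  66  66 102 156 175 177 178]
 [119 110 111 111 107 107 157 176 177 177 177 177]
 [155 117 128 119 136 161 178 178 178 177 177 171]]
[ 0.54124573 -0.1442034   0.131     ] [ 0.52876864 -0.22297135  0.131     ]
(array([ 0.51469917, -0.29648401,  0.13607305]), np.float64(0.0018039617192888082))
```

View pics/crop1.png

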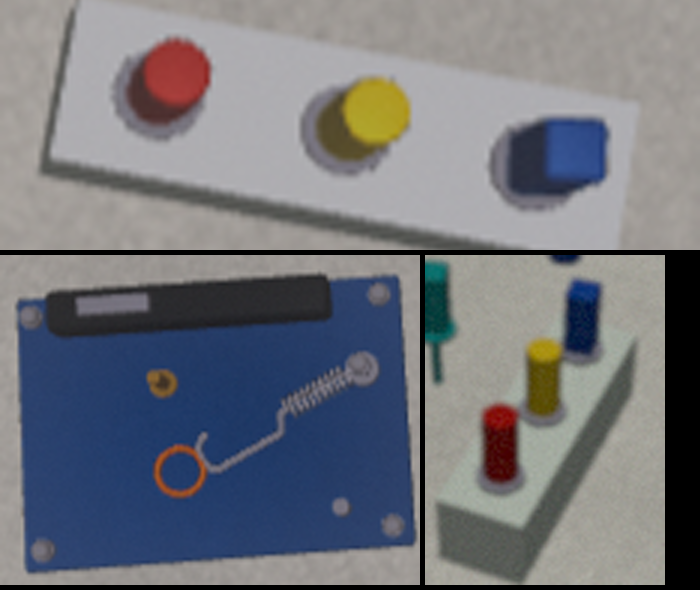

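The crop confirms it: a blue square handle with a collar in the end hole, top face near (410,210), while the red and yellow ones are round. The hook's open side faces the post. Next I'll refine the numbers.

```bash
python3 - <<'E'
from h import *
d=np.load("c0.npz"); a,b,K,T,K2,T2=[d[k] for k in("a","b","K","T","K2","T2")]
h=cv2.cvtColor(a,cv2.COLOR_RGB2HSV); m=cv2.inRange(h,(105,110,100),(130,255,255)); M=np.zeros_like(m); M[198:225,395:425]=m[198:225,395:425]
c=max(cv2.findContours(M,cv2.RETR_EXTERNAL,cv2.CHAIN_APPROX_NONE)[0],key=cv2.contourArea).reshape(-1,2)
W=np.array([onz(K,T,p,.131)[:2] for p in c]); R=cv2.minAreaRect((W*1e3).astype(np.float32)); print("face",R)
for n,p in(("red",(330.,194.3)),("yel",(370,202)),("blu",(409.9,209.5))): print(n,onz(K,T,p,.131).round(4))
# pivot & post, eye by two views: pixel from crop
print("piv tri",two(ray(K,T,(215.5,188)),ray(K2,T2,(223,274))))
print("post tri",two(ray(K,T,(146.5,190.5)),ray(K2,T2,(205.5,340.5))), onz(K,T,(146.5,190.5),.045))
for n,im,k,t,bx in(("top",a,K,T,(140,205,30,30)),("side",b,K2,T2,(225,325,40,40))):
    hh=cv2.cvtColor(im,cv2.COLOR_RGB2HSV); q=cv2.inRange(hh,(0,110,90),(17,255,255)); x,y,w,z=bx
    pts=np.argwhere(q[y:y+z,x:x+w])[:,::-1]+[x,y]
    G=np.array([onz(k,t,p,.03)[:2] for p in pts]); A=np.c_[2*G,np.ones(len(G))]; s=np.linalg.lstsq(A,(G**2).sum(1),rcond=None)[0]
    print("eye",n,s[:2],"r",np.sqrt(s[2]+s[0]**2+s[1]**2))
o=ctrl.get_obs(); print(o["ee_pos"],o["eef_rot"],o["time_s"],o["grip_width"])
v=b[335:352,198:213]; print(cv2.cvtColor(v,cv2.COLOR_RGB2HSV)[:,:,1])
E
```

```text
face ((517.3095092773438, -302.7909240722656), (21.75908088684082, 22.343265533447266), 0.9728336334228516)
red [ 0.5447 -0.1462  0.131 ]
yel [ 0.5308 -0.225   0.131 ]
blu [ 0.5173 -0.3036  0.131 ]
piv tri (array([0.56907322, 0.08837113, 0.03751097]), np.float64(0.002278340060650451))
post tri (array([0.55749116, 0.23304766, 0.0438176 ]), np.float64(0.0028214998464486064)) [0.55872136 0.23304064 0.045     ]
eye top [0.49375554 0.21640159] r 0.01630947312692813
eye side [0.49354652 0.21527612] r 0.01628206844940049
[ 0.16972717 -0.52290103  0.20494271] [-3.14055579e+00 -7.36740281e-05  3.13807613e-01] 0.1 0.09415219624807278
[[209 203 189 188 204 184 221 212 194 200 173 232 182 219 211]
 [189 221 166 193 200 203 220 185 196 202 166 188 206 181 208]
 [194 213 196 186 181 125 123 125 158 187 202 208 212 175 199]
 [178 193 198 144  80  37  43  41  60 145 194 185 197 199 201]
 [189 191 164  87  58 113 145 128  56  74 169 199 184 192 172]
 [215 194 149  40  94 162 176 172 112  58 151 197 182 189 204]
 [209 193 138  23 135 167 175 162 123  29 149 199 196 196 196]
 [189 206 162  39 106 170 173 174 141  34 107 153 203 188 209]
 [198 205 167  88  74 152 186 175 148  75  32  63 126 166 194]
 [189 188 169 103  48 150 183 189 181 149 121  77  35 130 180]
 [207 189 123  44  83 139 168 248 159 153 170 142  67  69 170]
 [198 157  54  64 129 195 171 175 225 201 188 163 106  43 129]
 [198 137  38 112 148 172 167 200 162 166 166 171 154  48 107]
 [189 122  21 136 181 170 188 222 159 152 168 188 139  62  99]
 [188 125  42 122 178 179 193 165 190 166 195 181 152  73 112]
 [197 126  38 118 162 177 185 193 175 172 181 163 125  33 143]
 [228 173  62  86 145 166 174 177 166 178 173 161  94  71 156]]
```

```bash
python3 -m pendant '[[[2.9,1.8,0],-0.026],[[2.9,1.8,0],-0.026],[[2.9,1.8,0],-0.026],[[2.9,1.8,0],-0.026],[[2.9,1.8,0],-0.026],[[2.9,1.8,0],-0.026],[[2.9,1.8,0],-0.026],[[2.9,1.8,0],-0.026],[[2.9,1.8,0],-0.026],[[2.9,1.8,0],-0.026],[[2.9,1.8,0],-0.026],[[2.8,2.2,0],-0.013],[[0,0,0],0],[[0,0,0],0]]' 0.65 40
```

```text
time_s: 1.27
ee_pos: [0.5176, -0.3019, 0.2047]
eef_rot: [-3.141, 0.001, 0.017]
force: [-0.9, 0.2, 0.5]
grip_width: 0.061
grip_force: 0.0
```

```bash
python3 -m pendant '[[[0,-0.1,-2],0],[[0,0,-2],0],[[0,0,-2],0],[[0,0,-2],0],[[0,0,-2],0],[[0,0,-1.5],0],[[0,0,-0.8],0],[[0,0,0],0],[[0,0,0],0]]' && python3 -m pendant '[[[0,0,0],0],[[0,0,0],0],[[0,0,0],0],[[0,0,0],0],[[0,0,0],0],[[0,0,0],0],[[0,0,0],0],[[0,0,0],0]]' 0 60
```

```text
time_s: 2.02
ee_pos: [0.5165, -0.3047, 0.0829]
eef_rot: [3.141, -0.0, 0.014]
force: [0.4, -0.1, -0.1]
grip_width: 0.0611
grip_force: 0.0
time_s: 2.68
ee_pos: [0.5168, -0.3042, 0.0826]
eef_rot: [3.141, -0.0, 0.015]
force: [0.5, -0.1, 1.6]
grip_width: 0.0258
grip_force: 59.1
```

```bash
python3 -m pendant '[[[0,0,1],0],[[0,0,2],0],[[0,0,2],0],[[0,0,2],0],[[0,0,2],0],[[0,0,2],0],[[0,0,2],0],[[0,0,1],0],[[0,0,0],0]]' && python3 -m pendant '[[[-0.1,1.5,0],0.01],[[-0.1,3,0],0.015],[[-0.1,3,0],0.015],[[-0.1,3,0],0.02],[[-0.1,3,0],0.02],[[-0.1,3,0],0.02],[[-0.1,3,0],0.02],[[-0.1,3,0],0.02],[[-0.1,3,0],0.02],[[-0.2,3,0],0.02],[[-0.2,3,0],0.02],[[-0.2,3,0],0.02],[[-0.2,3,0],0.02],[[-0.2,3,0],0.02],[[-0.2,3,0],0.02],[[-0.2,3,0],0.015],[[-0.1,3,0],0.015],[[0,2.5,0],0],[[0,0,0],0],[[0,0,0],0]]'
python3 - <<'E'
from h import *
a,K,T=snap("top"); b,K2,T2=snap("side")
p=ctrl.get_obs()["ee_pos"]; tip=np.array(p)-[0,0,.0746]; print(p,tip,proj(K2,T2,tip),proj(K,T,tip))
B=cv2.resize(b[250:410,140:340],None,fx=4,fy=4*1.0)[:600]; save("s1.png",B[:, :800])
E
```

```text
time_s: 3.43
ee_pos: [0.5173, -0.3045, 0.225]
eef_rot: [3.139, -0.003, 0.015]
force: [0.3, 0.2, -1.8]
grip_width: 0.0259
grip_force: 59.2
time_s: 5.1
ee_pos: [0.4921, 0.2165, 0.2211]
eef_rot: [3.141, 0.002, 0.327]
force: [0.3, -0.8, -1.3]
grip_width: 0.0259
grip_force: 59.2
[0.49254472 0.21518807 0.22165843] [0.49254472 0.21518807 0.14705843] [240.33677411 309.81842845] [141.76183785 216.76028057]
```

View pics/s1.png

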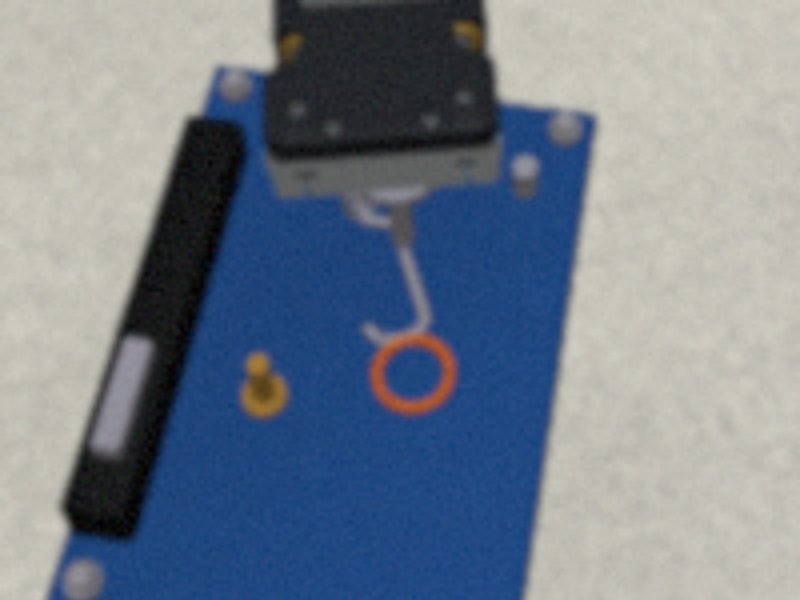

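The side crop shows the pin tip at crop (402,245), i.e. pixel (240.5,311), within 1.5 px of the prediction. The eye is at crop (413,373) and the post at (260,365). I'll lower the pin to just above the eye and look again.

```bash
python3 -m pendant '[[[0.1,0.05,-1.5],0],[[0,0,-2],0],[[0,0,-2],0],[[0,0,-2],0],[[0,0,-1.5],0],[[0,0,-1],0],[[0,0,0],0],[[0,0,0],0],[[0,0,0],0]]'
python3 - <<'E'
from h import *
b,K2,T2=snap("side")
p=ctrl.get_obs()["ee_pos"]; tip=np.array(p)-[0,0,.0746]; print(p,tip,proj(K2,T2,tip),"eye",proj(K2,T2,(.4937,.216,.03)),"eye at tip height",proj(K2,T2,(.4937,.216,tip[2])))
save("s2.png",cv2.resize(b[300:380,180:300],None,fx=6,fy=6,interpolation=cv2.INTER_CUBIC))
E
```

```text
time_s: 5.95
ee_pos: [0.4943, 0.2162, 0.1235]
eef_rot: [-3.142, -0.001, 0.324]
force: [0.5, -0.6, -1.4]
grip_width: 0.0257
grip_force: 59.2
[0.49430528 0.21632309 0.12354004] [0.49430528 0.21632309 0.04894004] [241.73376809 338.33308469] eye [242.5684585  343.10539835] eye at tip height [242.11634926 338.24240743]
```

View pics/s2.png

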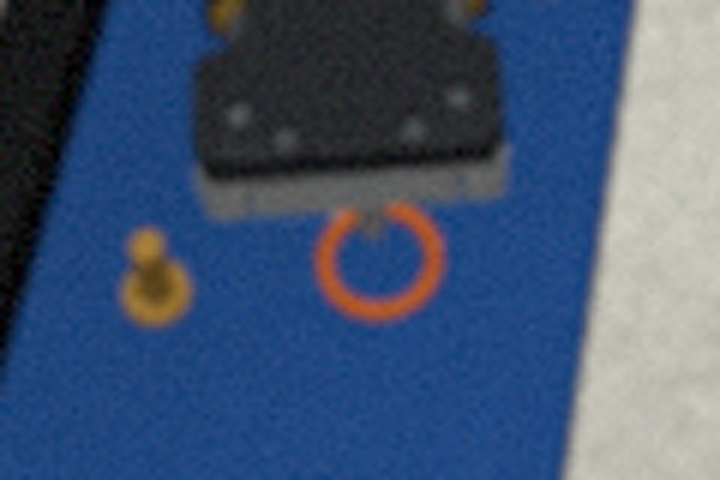

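The tip is at crop (374,235), i.e. pixel (242.3,339.2). That is within 1 px of where it should be over the eye centre at its height, so I'll insert.

```bash
python3 -m pendant '[[[0,0,-0.6],0],[[0,0,-0.8],0],[[0,0,-0.8],0],[[0,0,-0.7],0],[[0,0,0],0],[[0,0,0],0],[[0,0,0],0]]'
```

```text
time_s: 6.58
ee_pos: [0.4939, 0.2164, 0.0936]
eef_rot: [-3.142, -0.0, 0.325]
force: [0.4, 0.3, -0.8]
grip_width: 0.026
grip_force: 59.2
```

```bash
python3 -m pendant '[[[-0.28,0.47,0],0],[[-0.28,0.47,0],0],[[-0.28,0.47,0],0],[[-0.28,0.47,0],0],[[-0.28,0.47,0],0],[[-0.28,0.47,0],0],[[-0.28,0.47,0],0],[[-0.28,0.47,0],0],[[-0.28,0.47,0],0],[[-0.28,0.47,0],0],[[0,0,0],0],[[0,0,0],0],[[0,0,0],0]]'
```

```text
time_s: 7.67
ee_pos: [0.4659, 0.2632, 0.0935]
eef_rot: [3.141, -0.0, 0.325]
force: [2.4, -3.9, -1.1]
grip_width: 0.0261
grip_force: 59.2
```

```bash
python3 -m pendant '[[[-0.25,0.4,0],0],[[0.7,0.36,0],0],[[0.7,0.36,0],0],[[0.7,0.35,0],0],[[0.72,0.28,0],0],[[0.72,0.27,0],0],[[0.75,0.27,0],0],[[0.75,0.19,0],0],[[0.75,0.19,0],0],[[0.77,0.19,0],0],[[0.77,0.1,0],0],[[0.77,0.1,0],0],[[0.77,0.1,0],0],[[0.1,0,0],0],[[0,0,0],0],[[0,0,0],0]]'
python3 - <<'E'
from h import *
b,K2,T2=snap("side"); a,K,T=snap("top")
p=ctrl.get_obs()["ee_pos"]; d=p[:2]-np.array([.5697,.088]); print(p,np.hypot(*d),np.degrees(np.arctan2(d[1],d[0])))
save("s3.png",cv2.resize(b[260:390,160:300],None,fx=4.4,fy=4.4,interpolation=cv2.INTER_CUBIC))
E
```

```text
time_s: 9.0
ee_pos: [0.553, 0.2943, 0.093]
eef_rot: [3.141, 0.001, 0.324]
force: [-0.6, -6.4, -1.1]
grip_width: 0.026
grip_force: 59.2
[0.55290396 0.29434281 0.09305898] 0.20702527244376268 94.65354332161961
```

View pics/s3.png

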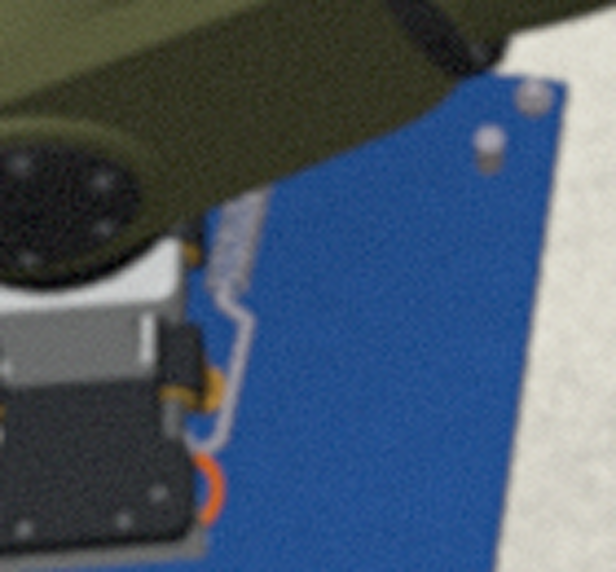

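```bash
python3 - <<'E'
from h import *
d=np.load("c0.npz");K,T,K2,T2=d["K"],d["T"],d["K2"],d["T2"]
pv=np.array([.5697,.088]); po=np.array([.558,.233]); u=(po-pv)/np.linalg.norm(po-pv); n=np.array([-u[1],u[0]])
for c in((232,385),(243,335),(225,490),(222,430),(228,295)):
    w=onz(K2,T2,(160+c[0]/4.4,260+c[1]/4.4),.03)[:2]; print(c,w.round(4),"along",((w-pv)@u).round(4),"lat(+y)",((w-pv)@n).round(4))
E
```

```text
(232, 385) [0.5428 0.2365] along 0.1502 lat(+y) 0.0149
(243, 335) [0.5453 0.2147] along 0.1283 lat(+y) 0.0141
(225, 490) [0.5317 0.2783] along 0.1927 lat(+y) 0.0226
(222, 430) [0.5407 0.2554] along 0.1692 lat(+y) 0.0155
(228, 295) [0.557  0.1991] along 0.1118 lat(+y) 0.0037
```

The side crop shows the eye's right edge at (225,490) and the hook bar at (232,385), about 3–4 mm short of the post line. I'll swing that bit further, then relax.

```bash
python3 -m pendant '[[[0.2,0.02,0],0],[[0.2,0.02,0],0],[[0,0,0],0],[[0,0,0],0],[[0,0,0],0],[[0,0,0],0]]'
python3 - <<'E'
from h import *
b,K2,T2=snap("side")
pv=np.array([.5697,.088]); po=np.array([.558,.233]); u=(po-pv)/np.linalg.norm(po-pv); n=np.array([-u[1],u[0]])
h=cv2.cvtColor(b,cv2.COLOR_RGB2HSV); m=cv2.inRange(h,(0,140,110),(11,255,255)); m[:350]=0; m[400:]=0; m[:,:185]=0; m[:,240:]=0
W=np.array([onz(K2,T2,p,.03)[:2] for p in np.argwhere(m)[:,::-1]]); A=np.c_[(W-pv)@u,(W-pv)@n]
print(len(A),"max lat",A[:,1].max(),"at along",A[A[:,1].argmax(),0],"along range",A[:,0].min(),A[:,0].max()); print(ctrl.get_obs()["force"])
E
```

```text
time_s: 9.6
ee_pos: [0.5569, 0.2948, 0.0931]
eef_rot: [3.141, 0.001, 0.325]
force: [0.9, -5.8, -0.5]
grip_width: 0.026
grip_force: 59.2
38 max lat 0.016713404444337655 at along 0.19831772657842126 along range 0.18051605963425968 0.20583029597280875
[ 0.2108017  -5.74513853 -0.46805695]
```

```bash
python3 -m pendant '[[[0.03,-0.37,0],0],[[0.03,-0.37,0],0],[[0.03,-0.37,0],0],[[0.03,-0.37,0],0],[[0.03,-0.37,0],0],[[0.03,-0.37,0],0],[[0.02,-0.3,0],0],[[0.02,-0.3,0],0],[[0,0,0],0],[[0,0,0],0],[[0,0,0],0]]'
```

```text
time_s: 10.57
ee_pos: [0.5591, 0.2675, 0.0935]
eef_rot: [-3.141, -0.0, 0.325]
force: [0.3, -0.9, -0.7]
grip_width: 0.0261
grip_force: 59.2
```

```bash
python3 -m pendant '[[[0.03,-0.35,0],0],[[0.03,-0.35,0],0],[[0.02,-0.2,0],0],[[0,0,0],0],[[0,0,0],0]]'
python3 - <<'E'
from h import *
b,K2,T2=snap("side")
pv=np.array([.5697,.088]); po=np.array([.558,.233]); u=(po-pv)/np.linalg.norm(po-pv); n=np.array([-u[1],u[0]])
h=cv2.cvtColor(b,cv2.COLOR_RGB2HSV); m=cv2.inRange(h,(0,140,110),(11,255,255)); m[:335]=0; m[400:]=0; m[:,:185]=0; m[:,240:]=0
W=np.array([onz(K2,T2,p,.03)[:2] for p in np.argwhere(m)[:,::-1]]); A=np.c_[(W-pv)@u,(W-pv)@n]
print(len(A),"max lat",A[:,1].max(),"at along",A[A[:,1].argmax(),0],"along range",A[:,0].min(),A[:,0].max()); print(ctrl.get_obs()["force"])
save("s4.png",cv2.resize(b[260:390,160:300],None,fx=4.4,fy=4.4,interpolation=cv2.INTER_CUBIC))
E
```

```text
time_s: 10.98
ee_pos: [0.56, 0.258, 0.0935]
eef_rot: [-3.142, -0.0, 0.324]
force: [0.2, 0.5, -1.4]
grip_width: 0.0259
grip_force: 59.2
48 max lat 0.015704121136688964 at along 0.17335688783645709 along range 0.17159256356701832 0.18879356744894704
[ 0.01650485 -0.34776634 -1.55008216]
```

View pics/s4.png

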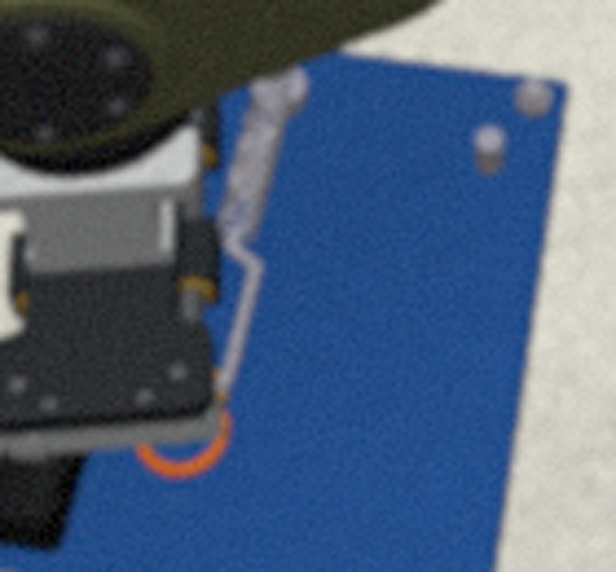

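The eye's far rim sits at 189 mm, so its centre is at 170 mm and the hook is on the post with no pull on the pin. I'll lift out.

```bash
python3 -m pendant '[[[-0.2,0,0],0],[[0,0,0.4],0],[[0,0,0.6],0],[[0,0,1],0],[[0,0,1.5],0],[[0,0,2],0],[[0,0,2],0],[[0,0,2],0],[[0,0,2],0],[[0,0,1.5],0],[[0,0,0],0]]' && python3 -m pendant '[[[0,-2,0],-0.015],[[-0.1,-3,0],-0.02],[[-0.2,-3,0],-0.02],[[-0.3,-3,0],-0.02],[[-0.3,-3,0],-0.02],[[-0.3,-3,0],-0.02],[[-0.3,-3,0],-0.02],[[-0.3,-3,0],-0.02],[[-0.3,-3,0],-0.02],[[-0.3,-3,0],-0.02],[[-0.3,-3,0],-0.02],[[-0.3,-3,0],-0.02],[[-0.3,-3,0],-0.02],[[-0.3,-3,0],-0.02],[[-0.3,-3,0],-0.02],[[-0.3,-3,0],-0.015],[[-0.1,-3,0],0],[[0,-3,0],0],[[0,-3,0],0],[[0,0,0],0]]'
python3 - <<'E'
from h import *
a,K,T=snap("top"); b,K2,T2=snap("side")
A=cv2.resize(a[150:260,95:235],(420,330)); 
B=cv2.resize(b[260:390,160:300],(350,325)); o=np.zeros((330,775,3),np.uint8); o[:,:420]=A; o[:325,425:]=B; save("c5.png",o)
print(ctrl.get_obs()["ee_pos"])
E
```

```text
time_s: 11.95
ee_pos: [0.5589, 0.2586, 0.228]
eef_rot: [-3.141, -0.006, 0.325]
force: [0.3, 0.2, -1.5]
grip_width: 0.0261
grip_force: 59.2
time_s: 13.62
ee_pos: [0.514, -0.306, 0.2224]
eef_rot: [3.141, 0.001, 0.011]
force: [-0.7, -0.0, -2.2]
grip_width: 0.0258
grip_force: 59.2
[ 0.51453725 -0.30234157  0.22263096]
```

View pics/c5.png

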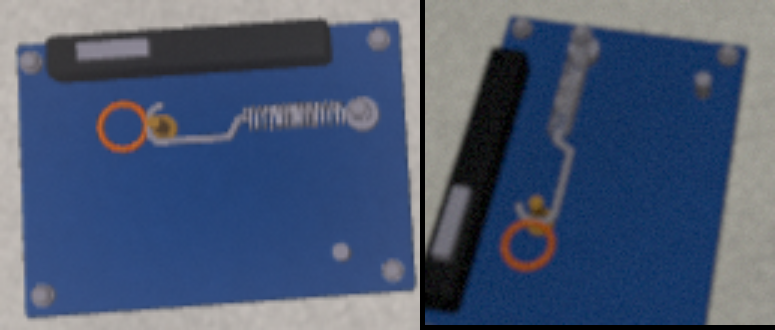

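The spring is hooked round the post in both views: the eye is at (123,127) and the post inside the U at (161,127). Next I return the puller.

```bash
python3 -m pendant '[[[0.25,-0.05,0],0],[[0,0,0],0],[[0,0,0],0],[[0,0,0],0],[[0,0,0],0]]'; python3 - <<'E'
from h import *
b,K2,T2=snap("side"); p=np.array(ctrl.get_obs()["ee_pos"]); tip=p-[0,0,.0746]; q=proj(K2,T2,tip); print(p,q)
x,y=int(q[0])-50,int(q[1])-50; save("s6.png",cv2.resize(b[max(y,0):y+110,x:x+100],None,fx=5,fy=5,interpolation=cv2.INTER_CUBIC)); print(x,y)
E
```

```text
time_s: 14.13
ee_pos: [0.5176, -0.3018, 0.2236]
eef_rot: [3.141, -0.0, 0.016]
force: [0.2, -0.4, -2.0]
grip_width: 0.0257
grip_force: 59.2
[ 0.51757668 -0.30196078  0.2235813 ] [292.10721903 114.86535996]
242 64
```

View pics/s6.png

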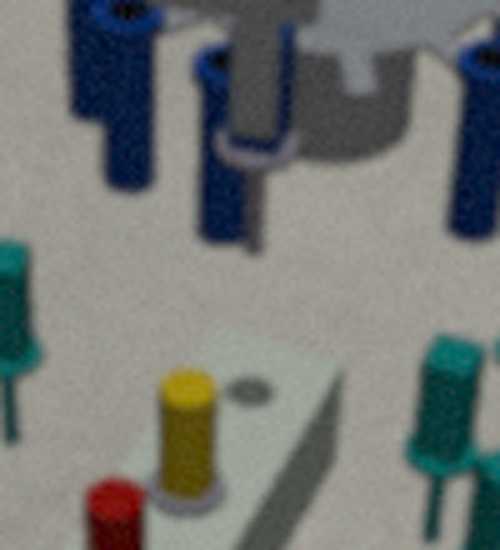

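The tip is at crop (254,252), matching the prediction, and the empty hole is at (249,391). The pin is still straight in the grip, so I'll shift to the original grasp x, y and lower.

```bash
python3 -m pendant '[[[-0.08,-0.22,-1],0],[[0,0,-2],0],[[0,0,-2],0],[[0,0,-1],0],[[0,0,0],0],[[0,0,-1],0],[[0,0,-1],0],[[0,0,-1],0],[[0,0,-1],0],[[0,0,0],0],[[0,0,0],0]]'
```

```text
time_s: 15.1
ee_pos: [0.5165, -0.3044, 0.1229]
eef_rot: [-3.141, 0.001, 0.015]
force: [0.3, -0.3, -0.6]
grip_width: 0.0257
grip_force: 59.2
```

Pin tip is now about 18 mm inside the hole with no contact force.

```bash
python3 -m pendant '[[[0,0,-1],0],[[0,0,-1],0],[[0,0,-1],0],[[0,0,-0.6],0],[[0,0,-0.3],0],[[0,0,0],0],[[0,0,0],0],[[0,0,0],0]]'
```

```text
time_s: 15.77
ee_pos: [0.5169, -0.3047, 0.0849]
eef_rot: [3.141, -0.001, 0.015]
force: [0.4, -0.4, -0.7]
grip_width: 0.0258
grip_force: 59.2
```

```bash
python3 -m pendant '[[[0,0,-0.1],0],[[0,0,-0.1],0],[[0,0,0],0],[[0,0,0],0],[[0,0,0],0]]' && python3 -m pendant '[[[0,0,0],0],[[0,0,0],0],[[0,0,0],0],[[0,0,0],0],[[0,0,0],0],[[0,0,0],0],[[0,0,0],0],[[0,0,0],0]]' 0.65 && python3 -m pendant '[[[0,0,1],0],[[0,0,2],0],[[0,0,2],0],[[0,0,2],0],[[0,0,2],0],[[0,0,2],0],[[0,0,2],0],[[-3,0,0],0],[[-3,0,0],0],[[-3,0,0],0],[[-3,0,0],0],[[-3,0,0],0],[[0,0,0],0],[[0,0,0],0],[[0,0,0],0]]'
python3 - <<'E'
from h import *
a,K,T=snap("top"); b,K2,T2=snap("side")
A=cv2.resize(a[150:260,95:235],(420,330)); C=cv2.resize(a[170:240,295:435],(420,210))
B=cv2.resize(b[90:220,220:360],(350,325)); o=np.zeros((560,775,3),np.uint8); o[:330,:420]=A; o[340:550,:420]=C; o[:325,425:]=B; save("c7.png",o)
E
```

```text
time_s: 16.18
ee_pos: [0.5168, -0.3046, 0.0826]
eef_rot: [3.141, -0.0, 0.015]
force: [0.5, -0.5, -0.3]
grip_width: 0.026
grip_force: 59.2
time_s: 16.85
ee_pos: [0.5167, -0.3045, 0.0824]
eef_rot: [-3.142, 0.0, 0.015]
force: [0.4, -0.4, -0.2]
grip_width: 0.0611
grip_force: 0.0
time_s: 18.1
ee_pos: [0.3671, -0.3047, 0.2132]
eef_rot: [3.141, -0.001, 0.015]
force: [0.2, 0.4, -0.2]
grip_width: 0.0611
grip_force: 0.0
```

View pics/c7.png

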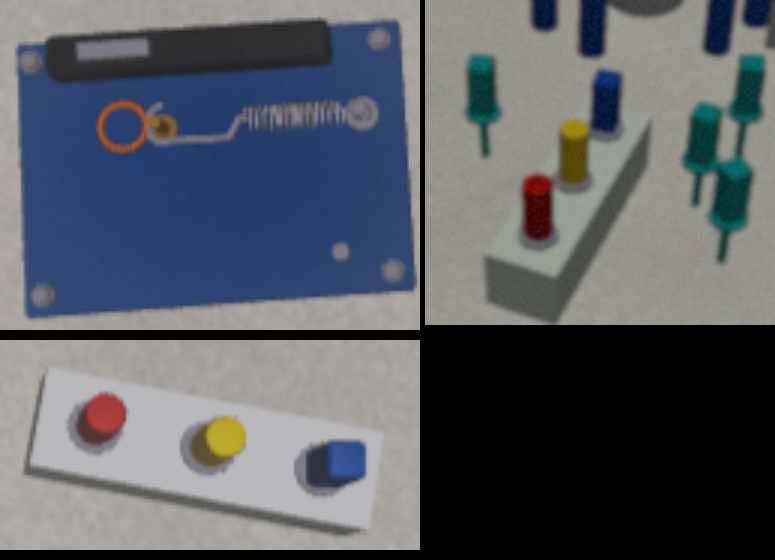

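The puller is upright in its own hole at (345,460) and the spring is still hooked at (161,127), so I'm handing in.

```bash
python3 -c "
from station import ctrl
print(ctrl.hand_in())"
```

```text
the job is handed in; nothing more can be done
None
```

The job is handed in: the spring is hooked on the brass post and the blue puller stands upright in its original hole, released, at about 18 s on the clock; no verdict was shown.

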